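# Set the strip gauge's slide to its pinned stop

### The arm

A 6-joint arm with a two-finger parallel gripper is mounted at the origin on the work surface. World frame = base frame: x ahead of the robot, y to its left, z up, the work surface at z = 0. Lengths are in mm, angles in rad, forces in N, time in s.
With the tool pointing down it reaches from about 350 to 775 mm from the base axis. Payload 7.3 kg.
Tool frame: the origin (TCP) lies midway between the tips of the shut fingers; the grasp point (between the pads) lies 19 mm behind it (bot.tcp_to_grasp is the distance from the TCP to the grasp point, in mm); z points along the fingers, y is the line along which they close (so a half turn about z gives the same grasp; the last joint's range is limited). The gripper opens to 92 mm and grips with 3 to 60 N. Pads are 19 mm wide; open, the fingers measure 130 mm over their backs; the gripper's body (75 mm by 190 mm) begins 47 mm behind the grasp point.
Start: joints at [-1.45, 0.342, 1.524, -0, 1.275, -0.146], TCP at [138.436, -506.439, 226.741] pointing down, gripper open.
Joint ranges: [-2.53, 2.53], [-0.77, 2.02], [0.04, 2.7], [-1, 4.14], [0.28, 2.66], [-3.11, 3.11]. Speed limits (rad/s): [2.57, 2.57, 3.14, 3.14, 3.14, 3.14].

### API

Orientations are given as [roll, pitch, yaw] about the fixed x, y, z axes, in that order (R = Rz(yaw) Ry(pitch) Rx(roll)).
In Python, from plant import bot, viewer gives the robot as it stands. The module is installed in compiled form; this text tells all that it offers.
- The arm moves only by the shell command python3 -m handwheel 'ROWS'. ROWS is text: rows parted by semicolons, each of 7 numbers parted by spaces: the shift along the tool's x, y, z scaled (see below), then the turn, a rotation vector about the tool's x, y, z scaled (see below), then the opening, from -1 (shut) to 1 (fully open), so that 0 is half open. In form: tx ty tz rx ry rz gripper; .... A call has 1 to 8 rows; each row is the pose to reach, as a shift and turn from the pose commanded when the call began, along the tool's axes at that moment, turning the shorter way round; what a row does not reach only later rows make up. The controller multiplies each number of a shift by 10 cm and each number of a turn by pi rad. A row lasts 1/12 s, in which the tool goes at most 41.7 mm and 7.16 degrees, less where a joint would pass 70% of its speed; a pose out of reach is approached as far as the arm can. A call with a number of a shift or a turn outside -1 to 1 is refused whole. A call with a gripper value outside its range is refused whole. The fingers move at their own pace and stop on an object; the grip force is fixed at half the most. Time passes only in rows, so rows that repeat a pose let the fingers close. It gives the time, the measured TCP pose, the force, the opening and the grip force at its end, in the units of the state.
- bot.get_obs(): the state, without advancing time (a new reading comes with each control period).
- viewer.capture(name): name is "scene" or "top" or "wrist"; returns a dict with "frame" (384x512x3 uint8, red, green, blue), "fov_y" (degrees; the focal length in pixels is half the picture's height over the tangent of half this angle, whatever the lens; pixels are square), "cx", "cy" (the principal point, pixels), "T" (4x4, takes a point from camera to world coordinates). Camera axes: x right, y down, z forward; pixel columns grow to the right and rows downward; lengths in mm; the calibration is good to about 2 mm. The wrist camera is an equidistant fisheye: a pixel r from the principal point sees the ray r / f radians off the axis. A picture is of the moment at which its call begins. There is no depth.
- bot.close_job(): hands the job in; it is judged then, once.
Trained networks look in a picture, given as the dict that the camera call returned (one of the last four; its "shot" number tells which), for a name from the list of things; names that differ only in an ending like _2 or _b are one class to them, and where a whole thing is asked for, a point or a joint stands for the part that bears it (a point fixed in the world has none). Each returns a list of dicts, best first, with "score" (0 to 1); they miss things now and then, are a little off and sometimes report something else, mostly with a low value. They report only what shows in the picture. A call takes as long as a camera call.
- viewer.recognise(target, picture): "centre" ([column, row] in pixels, amid what is visible of it).
- viewer.cut_out(target, picture): "pixels" (384x512 bool, what is visible of it) and "centre" ([column, row] in pixels, amid what is visible of it).
The state is a dict: "time": time; "joint_positions": joint angles; "dq": joint speeds; "tau": joint torques, N m; "tool_pos": TCP position; "tcp_rot": TCP orientation; "contact_force": force on the tool from outside, world axes, zero at the start; "moment": the same for the moment, N m; "grip_width": finger opening in mm; "finger_force": force on a finger pad.
Only numpy, scipy, OpenCV 4.12 (cv2) and the standard library are available. Lean on these libraries where they do the work, as an engineer would, in place of code of your own. Each camera call takes 0.05 s, during which the arm holds its last target. There are 200 camera calls.

### The job

Set the strip-cutting gauge on the jeweller's bench: press down the thumb pad in the middle of its slide to free the friction brake and, keeping the pad pressed, push the slide along the bar until it rests against the stop that carries the upright pin with a round head; then let the pad spring back up and leave the slide there. Only press and push with the fingertips: do not pinch or pick up anything, do not force the slide along while its brake holds, and leave the other things on the bench where they are.

Things in the scene. Friction and masses are not known exactly. Their poses are not given: they have to be found in the camera images.
- gauge: The gauge, screwed to the bench: a straight aluminium bar 420 mm long, 32 mm wide, its top 38 mm above the bench, on two feet. Origin on the bench under the bar's middle. Its y axis runs along the bar (the slide's direction), its x axis across it, z up.
- slide (a joint): Position of the slide along the bar in m: 0 with the slide at the bar's middle, growing along the gauge's +y. It starts somewhere between the stops. The brake holds it with some 25 to 40 N while the pad is up; with the pad pressed 2 mm or more it runs against only 1 to 2 N.
- slide_mid (a point): Point in the middle of the slide, on the bar's centre line, 50 mm above the bench. The slide is a dark steel saddle over the bar, 80 mm long along the bar, about 70 mm wide across it, with a bright jaw plate on its -x side; the top of its end shoulders is 54 mm above the bench. Its flat ends, 40 mm either way from this point, are what meets the stops.
- pad (a joint): How far the thumb pad is pressed down, in m: about 0 when up, 0.006 when fully down. A spring pushes it up: about 3 N to start it, 5 N half-way, 8 N fully down. When let go it comes up again and the brake holds.
- pad_top (a point): Middle of the thumb pad's pressing face, 64 mm above the bench when the pad is up; it goes straight down when pressed and rides along with the slide. The pad is a black rubber-faced plate in the middle of the slide's top, 56 mm along the bar and 34 mm across (42 mm with its lower edges), with a ridge 6 mm thick and 5 mm high across each end: the dish between the ridges is 44 mm long along the bar. A fingertip in the dish can push against a ridge.
- stop_pin_mid (a point): Middle of the stop that the slide is to be pushed to, on the bar's centre line 36 mm above the bench. It is a bright steel block clamped over the bar, 20 mm along the bar, 52 mm across, top 52 mm above the bench, with a thumb screw at its +x side and an upright steel pin on top that ends in a 22 mm ball whose top is 92 mm above the bench. It may be on either side of the slide. The slide rests against it when slide_mid is 50 mm from it along the bar.
- stop_plain_mid (a point): Middle of the other stop, 36 mm above the bench: the same block and thumb screw without a pin, flat on top. Not the one to use; it stands on the other side of the slide.
- pliers: Flat jewellery pliers with red handle sleeves, about 150 mm long, 12 mm high. Loose; not part of the job, leave it where it stands. Origin at the centre of its underside.
- ring_blank: Brass ring, 26 mm across, 8 mm high, lying flat. Loose; not part of the job, leave it where it stands. Origin at the centre of its underside.
- ring_block: Steel doming block, 50 x 50 x 42 mm high. Loose; not part of the job, leave it where it stands. Origin at the centre of its underside.
- flux_jar: Small jar with white cap, 48 mm across, 60 mm high. Loose; not part of the job, leave it where it stands. Origin at the centre of its underside.
- spool: Copper wire spool standing on its flange, 48 mm across, 36 mm high. Loose; not part of the job, leave it where it stands. Origin at the centre of its underside.
- wax_block: Green carving-wax block, 36 x 50 x 22 mm high. Loose; not part of the job, leave it where it stands. Origin at the centre of its underside.

How it is judged (in metres and radians):
On the way, in this order (a step that is already met when the one before it is completed fails the run):
1. the thumb pad is pressed down at least 2 mm while the slide is still away from the pinned stop (value of joint pad above 0.002 m and horizontal distance between slide_mid and stop_pin_mid above 0.06 m), for 0.1 s.
2. with the pad pressed, the slide is brought against the pinned stop (value of joint pad above 0.001 m and horizontal distance between slide_mid and stop_pin_mid below 0.053 m), for 0.1 s.
At the end, for the whole second after the job is handed in: The slide rests against the pinned stop (gap under 3 mm), at rest, with the thumb pad up again (within 1 mm) so that the brake holds (horizontal distance between slide_mid and stop_pin_mid below 0.053 m and value of joint pad below 0.001 m and velocity of joint slide between -0.005 and 0.005 m/s); the robot touches nothing.
It fails at once if the slide is forced along while its brake holds (pad not pressed) (value of joint pad below 0.0004 m and (velocity of joint slide above 0.02 m/s or velocity of joint slide below -0.02 m/s)).
It fails at once if the slide or its pad is pinched across between the fingers ((contact force between the fingers and slide_c3 above 2 N and contact force between the fingers and slide_c1 above 2 N) or (contact force between the fingers and pad_c3 above 2 N and contact force between the fingers and pad_c4 above 2 N)).
It fails at once if another thing on the bench is picked up or moved more than 15 mm (distance of any of pliers, ring_blank, ring_block, flux_jar, spool, wax_block from where it was at the start of the episode above 0.015 m).
It also fails if it takes over 32 s, if anything falls off the work surface, if the arm or the gripper's body presses on something with over 40 N, if the wrist force passes 120 N, or if a joint passes its speed limit or range.

## Working session

There is one attempt and no reset: what is moved stays moved. The work goes in short steps, Python scripts to look and compute and a shell command to move; the robot and the scene stay as the last step left them, time stands still between calls to the robot, and variables do not carry over. Pictures are saved under pics/ and viewed, at most 10 in all, crops included, and the job is handed in when it is done.

```bash
mkdir -p pics
cat > h.py <<'E'
import numpy as np, cv2
from plant import bot, viewer
from scipy.spatial.transform import Rotation as R
def ray(p,uv):
    f=192/np.tan(np.radians(p["fov_y"]/2)); T=np.array(p["T"])
    d=np.array([(uv[0]-p["cx"])/f,(uv[1]-p["cy"])/f,1.]); return T[:3,3],T[:3,:3]@d
def atz(p,uv,z):
    o,d=ray(p,uv); return o+d*(z-o[2])/d[2]
def save(p,n): cv2.imwrite("pics/"+n,p["frame"][:,:,::-1])
E
python3 - <<'E'
from h import *
o=bot.get_obs(); print(o["time"],o["tool_pos"],o["tcp_rot"],o["grip_width"])
ims=[]
for n in("top","scene"):
    p=viewer.capture(n); ims.append(p["frame"])
    for t,z in(("gauge",38),("slide_mid",54),("pad_top",64),("stop_pin_mid",52),("stop_plain_mid",52)):
        for r in viewer.cut_out(t,p)[:2]:
            print(n,t,round(r["score"],2),np.round(r["centre"]),np.round(atz(p,r["centre"],z)))
cv2.imwrite("pics/a.png",ims[0][:,:,::-1]);cv2.imwrite("pics/b.png",ims[1][:,:,::-1])
E
```

```text
0.0 [ 138.36397242 -505.99506747  226.04949255] [-3.14004308e+00 -2.13311962e-04  2.66779709e-01] 91.7613219600835
top gauge 0.57 [247. 222.] [544.  24.  38.]
top slide_mid 0.62 [246. 217.] [551.  25.  54.]
top pad_top 0.7 [246. 217.] [548.  26.  64.]
top stop_pin_mid 0.73 [330. 218.] [ 528. -116.   52.]
top stop_pin_mid 0.16 [247. 220.] [545.  24.  52.]
top stop_plain_mid 0.8 [181. 213.] [574. 134.  52.]
scene gauge 0.72 [290. 230.] [545.  67.  38.]
scene slide_mid 0.78 [278. 216.] [555.  39.  54.]
scene slide_mid 0.39 [277. 211.] [549.  25.  54.]
scene pad_top 0.64 [276. 210.] [554.  33.  64.]
scene pad_top 0.35 [253. 177.] [542. -89.  64.]
scene stop_pin_mid 0.67 [256. 175.] [ 523. -112.   52.]
scene stop_plain_mid 0.65 [293. 257.] [587. 147.  52.]
```

View pics/a.png

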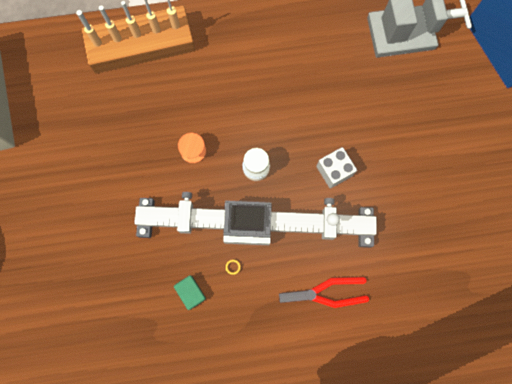

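View pics/b.png

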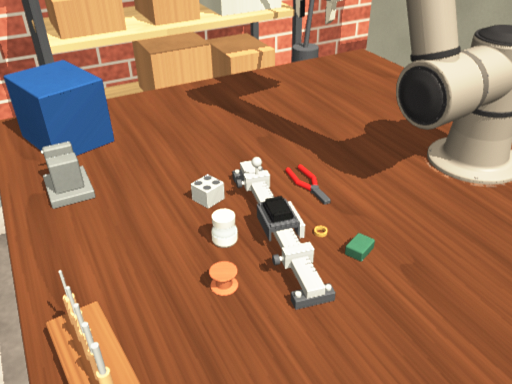

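The top view shows the slide at (247,220) with its bright jaw toward −x. The pinned stop (round ball at (333,219)) is to its right, toward −y, and the plain stop is at (185,214). The bar ends are near (136,216) and (376,225). The pliers, ring, wax block, jar, spool and doming block are all clear of the bar. The scene view agrees, with the ball at (257,162).

Run:
```python
from h import *
p=viewer.capture("top")
a=atz(p,(136,216),38);b=atz(p,(376,225),38);print("ends",a,b,np.linalg.norm(a-b))
u=(a-b)/np.linalg.norm(a-b);c=(a+b)/2;yaw=np.arctan2(-u[0],u[1]);print("yaw",yaw,c)
m=viewer.cut_out("pad_top",p)[0]["pixels"].astype(np.uint8)
pts=cv2.findNonZero(m);r=cv2.minAreaRect(pts);print("pad rect",r)
pad=atz(p,r[0],64);print(pad,(pad-c)@u)
for uv in((330,222),(185,214)):
    q=atz(p,uv,52);print("stop",q,(q-c)@u)
print("ball",atz(p,(333,219),81))
o=bot.get_obs();Rt=R.from_euler("xyz",o["tcp_rot"]).as_matrix();print(Rt.round(3))
for g in(0,np.pi/2,-np.pi/2,np.pi):
    Rd=R.from_euler("xyz",[np.pi,0,yaw+g]).as_matrix()
    print(g,R.from_matrix(Rt.T@Rd).as_rotvec()/np.pi)
print("shift/100",Rt.T@(pad+[0,0,46]-o["tool_pos"])/100)
```

```text
ends [582.68212424 214.32720797  38.        ] [ 506.65699533 -196.21943001   38.        ] 417.5264808165729
yaw -0.1831060453745825 [544.66955978   9.05388898  38.        ]
pad rect ((246.98983764648438, 217.21383666992188), (33.200477600097656, 26.208398818969727), 2.726310968399048)
[548.25643247  23.77057233  64.        ] 15.123776866896433
stop [ 521.54014107 -115.58341019   52.        ] -126.76523193319846
stop [571.1596236  127.96769084  52.        ] 121.74933666724046
ball [ 521.88986352 -116.22112224   81.        ]
[[ 0.965  0.264  0.   ]
 [ 0.264 -0.965 -0.   ]
 [-0.     0.    -1.   ]]
0 [ 3.22397944e-05 -2.44459997e-06  1.43220523e-01]
1.5707963267948966 [ 2.56404841e-05  2.20261367e-05 -3.56779477e-01]
-1.5707963267948966 [ 2.49197550e-05 -2.90089267e-05  6.43220522e-01]
3.141592653589793 [ 3.34665768e-06  4.41362828e-05 -8.56779476e-01]
shift/100 [ 5.35093556 -4.03393879  1.16707692]
```

```bash
for i in 1 2 3 4 5; do :; done
python3 -m handwheel '0.33 -0.25 0 0 0 0 -1;0.67 -0.5 0 0 0 0 -1;1 -0.75 0 0 0 0 -1;1 -0.75 0 0 0 0 -1'
python3 -m handwheel '0.33 -0.25 0 0 0 0 -1;0.67 -0.5 0 0 0 0 -1;1 -0.75 0 0 0 0 -1;1 -0.75 0 0 0 0 -1'
python3 -m handwheel '0.33 -0.25 0 0 0 0 -1;0.67 -0.5 0 0 0 0 -1;1 -0.75 0 0 0 0 -1;1 -0.75 0 0 0 0 -1'
python3 -m handwheel '0.33 -0.25 0 0 0 0 -1;0.67 -0.5 0 0 0 0 -1;1 -0.75 0 0 0 0 -1;1 -0.75 0 0 0 0 -1'
python3 -m handwheel '0.33 -0.25 0 0 0 0 -1;0.67 -0.5 0 0 0 0 -1;1 -0.75 0 0 0 0 -1;1 -0.75 0 0 0 0 -1'
python3 -m handwheel '0.35 -0.28 0 0 0 -0.04 -1;0.35 -0.28 0 0 0 -0.08 -1;0.35 -0.28 0 0 0 -0.12 -1;0.35 -0.28 0 0 0 -0.16 -1;0.35 -0.28 0 0 0 -0.2 -1;0.35 -0.28 0 0 0 -0.24 -1;0.35 -0.28 0 0 0 -0.28 -1;0.35 -0.28 0 0 0 -0.32 -1'
```

```text
time: 1.03
tool_pos: [218.1, -402.5, 226.8]
tcp_rot: [-3.139, -0.002, 0.271]
contact_force: [0.1, 0.6, -0.5]
grip_width: 69.8
finger_force: 0.0
time: 1.37
tool_pos: [294.8, -303.9, 226.9]
tcp_rot: [-3.14, -0.002, 0.272]
contact_force: [-0.6, 0.2, -0.1]
grip_width: 42.7
finger_force: 0.0
time: 1.7
tool_pos: [371.6, -205.4, 227.0]
tcp_rot: [-3.141, -0.002, 0.273]
contact_force: [-0.5, 0.2, -0.6]
grip_width: 16.4
finger_force: 0.0
time: 2.03
tool_pos: [448.4, -107.1, 226.8]
tcp_rot: [-3.141, -0.003, 0.272]
contact_force: [-1.1, 0.3, 0.3]
grip_width: 0.7
finger_force: 0.0
time: 2.37
tool_pos: [525.1, -8.7, 226.5]
tcp_rot: [-3.141, -0.003, 0.271]
contact_force: [-2.0, -0.3, 0.7]
grip_width: 0.4
finger_force: 0.0
time: 3.03
tool_pos: [548.3, 22.1, 226.6]
tcp_rot: [-3.142, 0.001, 1.273]
contact_force: [0.5, -0.0, -0.3]
grip_width: 0.4
finger_force: 0.0
```

```bash
python3 -m handwheel '0 0 0.3 0 0 -0.037 -1;0 0 0.6 0 0 -0.037 -1;0 0 1 0 0 -0.037 -1;0 0 1 0 0 -0.037 -1;0 0 1 0 0 -0.037 -1'
python3 - <<'E'
from h import *
o=bot.get_obs();print(o["tool_pos"],o["tcp_rot"],o["contact_force"])
p=viewer.capture("wrist");save(p,"w.png");q=viewer.capture("scene");save(q,"s.png")
f=192/np.tan(np.radians(p["fov_y"]/2));T=np.array(p["T"])
for t,z in(("pad_top",64),("slide_mid",54),("stop_pin_mid",52)):
    for r in viewer.cut_out(t,p)[:1]:
        d=np.array(r["centre"])-[p["cx"],p["cy"]];th=np.hypot(*d)/f;d=d/np.hypot(*d)
        v=T[:3,:3]@np.r_[np.sin(th)*d,np.cos(th)];x=T[:3,3]+v*(z-T[2,3])/v[2];print(t,r["score"],r["centre"],x)
    for r in viewer.cut_out(t,q)[:1]: print("scene",t,r["score"],r["centre"],atz(q,r["centre"],z))
E
```

```text
time: 3.45
tool_pos: [547.2, 22.6, 125.7]
tcp_rot: [-3.137, 0.001, 1.382]
contact_force: [0.6, -0.1, 1.7]
grip_width: 0.5
finger_force: 0.0
[547.15967214  22.56167582 125.66447416] [-3.13715493e+00  7.16423910e-04  1.38245164e+00] [ 0.64353764 -0.11988653  1.71285247]
pad_top 0.93 [258.5, 200.9] [551.13165435  27.53006859  64.        ]
scene pad_top 0.9 [275.6, 210.4] [556.0960823   33.33861645  64.        ]
slide_mid 0.93 [253.2, 188.9] [548.26581359  35.00175266  54.        ]
scene slide_mid 0.93 [276.4, 217.5] [558.87818609  41.55733921  54.        ]
scene stop_pin_mid 0.83 [254.6, 176.2] [ 527.72890038 -108.05931164   52.        ]
```

View pics/w.png

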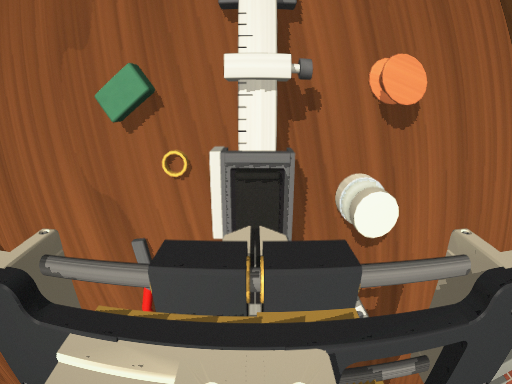

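View pics/s.png

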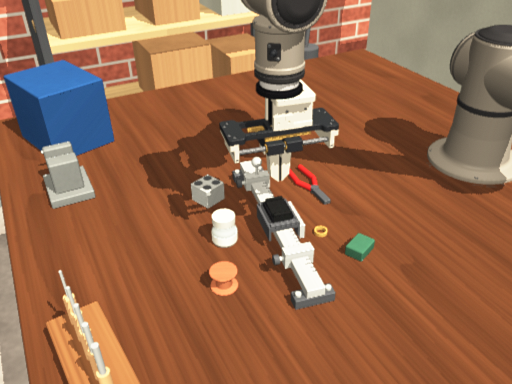

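The wrist view shows the pad's near end at about (258,166) and the slide's shoulder end at about (258,151). The shut fingers come in at column ~255, in line with the bar. In the scene view the fingertips hang over the slide, with nothing touched. I'll take the along-bar position from those two edges.

Run:
```python
from h import *
p=viewer.capture("wrist");f=192/np.tan(np.radians(p["fov_y"]/2));T=np.array(p["T"])
def w(uv,z):
    d=np.array(uv)-[p["cx"],p["cy"]];th=np.hypot(*d)/f;d=d/np.hypot(*d)
    v=T[:3,:3]@np.r_[np.sin(th)*d,np.cos(th)];return T[:3,3]+v*(z-T[2,3])/v[2]
u=np.array([.182,.983,0]);n=np.array([.983,-.182,0]);t=bot.get_obs()["tool_pos"]
for nm,uv,z,k in(("pad end",(258,166),64,28),("shoulder",(258,151),54,40),("stop face +y",(258,54),52,0),("padL",(230,195),64,0),("padR",(287,195),64,0)):
    x=w(uv,z)-k*u;print(nm,x.round(1),"along",round((x-t)@u,1),"across",round((x-t)@n,1))
m=viewer.cut_out("pad_top",p)[0]["pixels"];r,c=np.nonzero(m);print(r.min(),r.max(),c.min(),c.max())
```

```text
pad end [552.7  27.6  64. ] along 4.9 across 3.3
shoulder [552.5  25.6  54. ] along 2.9 across 3.4
stop face +y [574.  140.3  52. ] along 119.6 across 3.7
padL [532.   36.4  64. ] along 9.9 across -18.7
padR [576.   28.1  64. ] along 9.6 across 26.1
169 232 228 281
```

```bash
python3 -m handwheel '0 0.03 0.3 0 0 0 -1;0 0.03 0.54 0 0 0 -1;0 0.03 0.54 0 0 0 -1;0 0.03 0.54 0 0 0 -1'
python3 -m handwheel '0 0 0.02 0 0 0 -1;0 0 0.04 0 0 0 -1;0 0 0.06 0 0 0 -1;0 0 0.08 0 0 0 -1;0 0 0.08 0 0 0 -1;0 0 0.08 0 0 0 -1'
```

```text
time: 4.28
tool_pos: [550.5, 22.9, 72.2]
tcp_rot: [-3.139, 0.0, 1.383]
contact_force: [-0.0, 0.7, 0.4]
grip_width: 0.4
finger_force: 0.0
time: 4.78
tool_pos: [551.3, 22.8, 64.9]
tcp_rot: [3.141, 0.0, 1.383]
contact_force: [0.5, -0.6, -0.1]
grip_width: 0.5
finger_force: 0.0
```

```bash
python3 -m handwheel '0 0 0.01 0 0 0 -1;0 0 0.02 0 0 0 -1;0 0 0.03 0 0 0 -1;0 0 0.03 0 0 0 -1;0 0 0.03 0 0 0 -1'
python3 -m handwheel '0 0 0.01 0 0 0 -1;0 0 0.02 0 0 0 -1;0 0 0.02 0 0 0 -1;0 0 0.02 0 0 0 -1'
```

```text
time: 5.2
tool_pos: [551.4, 22.8, 62.0]
tcp_rot: [3.141, 0.0, 1.383]
contact_force: [0.3, -0.8, 4.4]
grip_width: 0.0
finger_force: 2.1
time: 5.53
tool_pos: [551.5, 22.8, 60.2]
tcp_rot: [3.141, 0.0, 1.383]
contact_force: [-1.2, -0.1, 7.5]
grip_width: 0.5
finger_force: 3.7
```

Contact starts near z = 64, and the pad is about 4 mm down at 7.5 N. Now I push along −tool x.

```bash
python3 -m handwheel '-0.02 0 0.005 0 0 0 -1;-0.05 0 0.005 0 0 0 -1;-0.1 0 0.005 0 0 0 -1;-0.17 0 0.005 0 0 0 -1;-0.24 0 0.005 0 0 0 -1;-0.3 0 0.005 0 0 0 -1;-0.34 0 0.005 0 0 0 -1;-0.36 0 0.005 0 0 0 -1'
python3 - <<'E'
from h import *
p=viewer.capture("top");r=viewer.cut_out("slide_mid",p)[0];print(r["score"],r["centre"]);save(p,"t2.png")
o=bot.get_obs();print(o["tool_pos"],o["contact_force"])
q=viewer.capture("scene");cv2.imwrite("pics/s2.png",cv2.resize(q["frame"][130:320,190:380,::-1],(570,570)))
E
```

```text
time: 6.2
tool_pos: [544.7, -12.8, 59.8]
tcp_rot: [3.141, -0.0, 1.383]
contact_force: [-1.5, 2.3, 8.6]
grip_width: 0.2
finger_force: 3.9Traceback (most recent call last):
  File "<stdin>", line 2, in <module>
IndexError: list index out of range
```

```bash
python3 -m handwheel '-0.03 0 0 0 0 0 -1;-0.08 0 0 0 0 0 -1;-0.15 0 0 0 0 0 -1;-0.22 0 0 0 0 0 -1;-0.28 0 0 0 0 0 -1;-0.33 0 0 0 0 0 -1;-0.36 0 0 0 0 0 -1;-0.38 0 0 0 0 0 -1'
python3 - <<'E'
from h import *
q=viewer.capture("scene");cv2.imwrite("pics/s2.png",cv2.resize(q["frame"][130:320,190:380,::-1],(570,570)))
E
```

```text
time: 6.97
tool_pos: [537.5, -50.1, 59.8]
tcp_rot: [3.141, -0.0, 1.383]
contact_force: [-1.4, 1.8, 7.3]
grip_width: 0.1
finger_force: 3.9
```

View pics/s2.png

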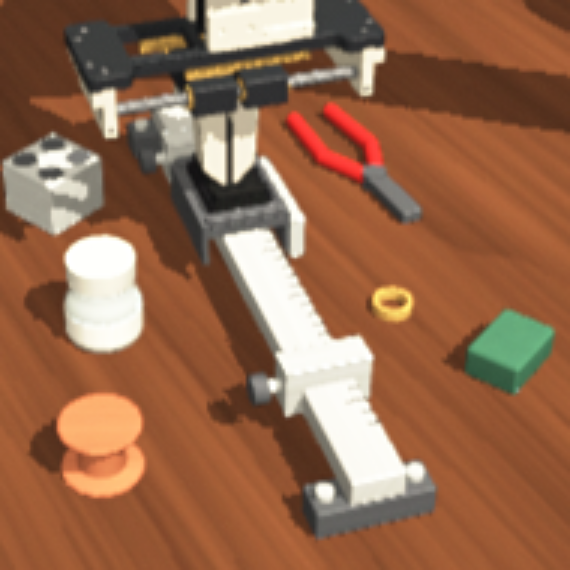

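The crop shows that the slide has travelled with the finger and is close to the pinned stop. The pad is at about (235,190) and the fingers are in the dish. I'll go on in small steps until the force rises.

```bash
python3 -m handwheel '-0.03 0 0 0 0 0 -1;-0.06 0 0 0 0 0 -1;-0.09 0 0 0 0 0 -1;-0.12 0 0 0 0 0 -1;-0.14 0 0 0 0 0 -1;-0.15 0 0 0 0 0 -1'
python3 -m handwheel '-0.02 0 0 0 0 0 -1;-0.04 0 0 0 0 0 -1;-0.06 0 0 0 0 0 -1;-0.06 0 0 0 0 0 -1'
```

```text
time: 7.52
tool_pos: [534.7, -64.7, 59.8]
tcp_rot: [3.141, -0.0, 1.383]
contact_force: [-2.1, 1.4, 7.9]
grip_width: 0.6
finger_force: 3.9
time: 7.85
tool_pos: [533.9, -70.0, 59.8]
tcp_rot: [3.14, -0.001, 1.383]
contact_force: [0.2, 3.6, 6.6]
grip_width: 0.3
finger_force: 3.8
```

```bash
python3 -m handwheel '-0.02 0 0 0 0 0 -1;-0.04 0 0 0 0 0 -1;-0.05 0 0 0 0 0 -1;-0.05 0 0 0 0 0 -1'
python3 -m handwheel '-0.02 0 0 0 0 0 -1;-0.04 0 0 0 0 0 -1;-0.05 0 0 0 0 0 -1;-0.05 0 0 0 0 0 -1'
```

```text
time: 8.18
tool_pos: [533.2, -74.7, 59.9]
tcp_rot: [3.14, -0.001, 1.383]
contact_force: [-0.7, 4.8, 7.7]
grip_width: 0.3
finger_force: 3.8
time: 8.52
tool_pos: [532.5, -78.5, 59.9]
tcp_rot: [3.14, -0.003, 1.382]
contact_force: [2.5, 10.5, 7.7]
grip_width: 1.0
finger_force: 7.0
```

```bash
python3 -m handwheel '-0.01 0 0 0 0 0 -1;-0.02 0 0 0 0 0 -1;-0.02 0 0 0 0 0 -1;-0.02 0 0 0 0 0 -1'
python3 - <<'E'
from h import *
p=viewer.capture("wrist");save(p,"w2.png")
E
```

```text
time: 8.85
tool_pos: [532.4, -78.9, 59.9]
tcp_rot: [3.14, -0.005, 1.382]
contact_force: [3.6, 16.1, 7.8]
grip_width: 0.2
finger_force: 10.6
```

View pics/w2.png

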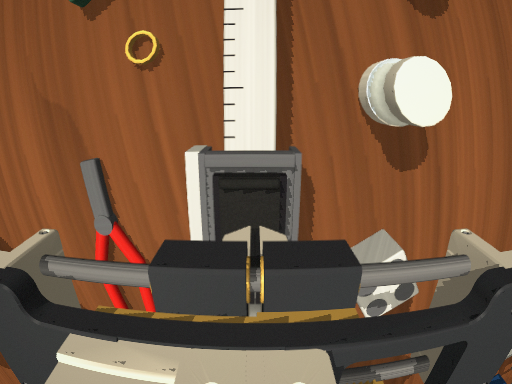

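The tip is against the ridge at 16 N and no longer moves, so the slide is on the stop. Ease the push slightly, then lift straight up.

```bash
python3 -m handwheel '0.02 0 0 0 0 0 -1;0.02 0 -0.02 0 0 0 -1;0.02 0 -0.04 0 0 0 -1;0.02 0 -0.06 0 0 0 -1;0.02 0 -0.1 0 0 0 -1;0.02 0 -0.3 0 0 0 -1;0.02 0 -0.6 0 0 0 -1;0.02 0 -1 0 0 0 -1'
python3 -m handwheel '0 0 -0.3 0 0 0 -1;0 0 -0.5 0 0 0 -1;0.4 0 -0.5 0 0 0 -1;0.8 0 -0.5 0 0 0 -1;1 0 -0.5 0 0 0 -1;1 0 -0.5 0 0 0 -1'
python3 - <<'E'
from h import *
q=viewer.capture("scene");t=viewer.capture("top")
c=lambda a:cv2.resize(a[:,:,::-1],None,fx=3,fy=3,interpolation=cv2.INTER_CUBIC)
a=c(q["frame"][140:300,200:330]);b=c(t["frame"][180:260,240:370])
cv2.imwrite("pics/e.png",np.hstack([a,np.vstack([b,np.zeros((a.shape[0]-b.shape[0],b.shape[1],3),np.uint8)])]))
E
```

```text
time: 9.57
tool_pos: [529.7, -79.7, 157.4]
tcp_rot: [-3.135, -0.001, 1.383]
contact_force: [0.0, 0.6, 0.6]
grip_width: 0.1
finger_force: 0.0
time: 10.07
tool_pos: [550.4, 21.6, 208.8]
tcp_rot: [-3.141, -0.001, 1.387]
contact_force: [-0.3, -0.5, 0.0]
grip_width: 0.3
finger_force: 0.0
```

View pics/e.png

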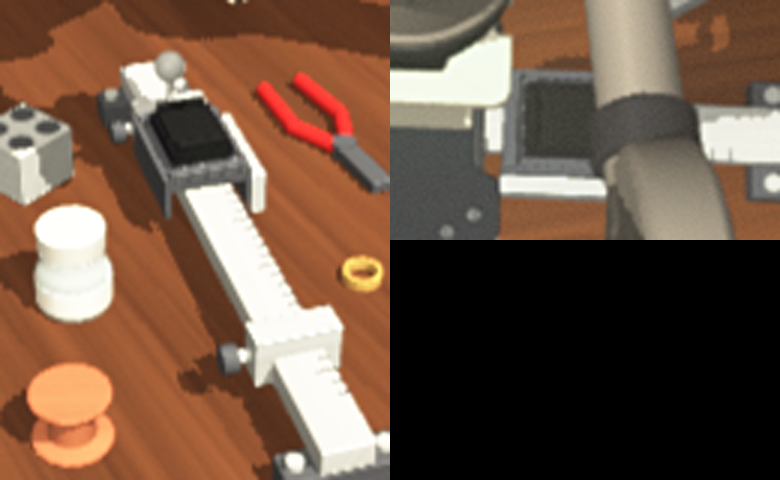

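The slide sits right against the pinned stop (ball at (170,67) in the crop), the pad is up, and the neighbouring things look unmoved. The arm is clear.

```bash
python3 -c "
from plant import bot
print(bot.close_job())"
```

```text
the job is handed in; nothing more can be done
None
```

The slide was pushed with its pad held down until it sat firmly against the pinned stop. The pad is up again, the arm is clear, and the job was handed in at about 10 s; no verdict was reported back.

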